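# Load the ferrite cores into the covered bay with the feed switched off

### The arm

A 6-joint arm with a two-finger parallel gripper is mounted at the origin on a cart in front of the work surface, level with it; the furniture and walls round the work are solid. World frame = base frame: x ahead of the robot, y to its left, z up, the work surface at z = 0. Lengths are in m, angles in degrees, forces in N, time in s.
With the tool pointing down it reaches from about 0.275 to 0.975 m from the base axis. Payload 8.4 kg.
Tool frame: the origin (TCP) lies on the centre line of the jaws, within the pads' length; the fingertips stand 19 mm ahead of it and the grasp point (between the pads) is the TCP; z points along the fingers, y is the line along which they close (so a half turn about z gives the same grasp; the last joint's range is limited). The gripper opens to 92 mm and grips with 3 to 60 N. Pads are 20 mm wide; open, the fingers measure 128 mm over their backs; the gripper's body (75 mm by 189 mm) begins 69 mm behind the grasp point.
Start: joints at [-77.086, 20.225, 93.587, -0, 66.188, -0.138], TCP at [0.141, -0.609, 0.234] pointing down, gripper open.
Joint ranges: [-150.9, 150.9], [-52.94, 120.26], [3.33, 152.33], [-74.26, 254.26], [0, 154.13], [-172.89, 172.89]. Speed limits (degrees/s): [127.2, 127.2, 159.86, 180, 180, 180].

### API

Orientations are given as a 3x3 rotation matrix whose columns are the frame's x, y, z axes.
In Python, from rig import * gives the robot as it stands.
- The arm moves only by the tool drive_tool, never from a script. Its argument "targets" is a list of rows, each a list of 4 numbers: the shift along the tool's x, y, z in m, then the turn about the tool's z in rad. A call has 1 to 5 rows; each row is the pose to reach, as a shift and turn from the pose commanded when the call began, along the tool's axes at that moment; what a row does not reach only later rows make up. A row lasts 1/10 s, in which the tool goes at most 50 mm and 8.59 degrees, less where a joint would pass 70% of its speed; a pose out of reach is approached as far as the arm can. A call with a gripper value outside its range is refused whole. "jaw" is the finger opening in m, from 0 to 0.0919, set as the call begins (left out, the last holds). The fingers move at their own pace and stop on an object; "force" is the grip in N (left out, the last holds). Time passes only in rows, so rows that repeat a pose let the fingers close. It gives the time, the measured TCP pose, the force, the opening and the grip force at its end, in the units of the state.
- get_obs(): the state, without advancing time (a new reading comes with each control period).
- read_camera(name): name is "scene" or "top" or "wrist"; returns a dict with "color" (400x640x3 uint8, red, green, blue), "intrinsics" (3x3 intrinsics, pixels), "k1" (the pictures are not rectified: a ray, as slopes to the right and down, at radius r is drawn at 1 + k1 r^2 times it, then the intrinsics apply), "cam_to_world" (4x4, takes a point from camera to world coordinates). Camera axes: x right, y down, z forward; pixel columns grow to the right and rows downward; lengths in m; the calibration is good to about 2 mm. A picture is of the moment at which its call begins. There is no depth.
- finish_job(): hands the job in; it is judged then, once.
The state is a dict: "time_s": time; "joint_positions": joint angles; "joint_vel": joint speeds; "tau": joint torques, N m; "position": TCP position; "eef_rot": TCP orientation; "contact_force": force on the tool from outside, world axes, zero at the start; "moment": the same for the moment, N m; "width": finger opening in m; "gripper_force": force on a finger pad.
Only numpy, scipy, OpenCV 4.12 (cv2) and the standard library are available. Lean on these libraries where they do the work, as an engineer would, in place of code of your own. Each camera call takes 0.05 s, during which the arm holds its last target. There are 200 camera calls.

### The job

Swing the changeover switch's lever from the single-mark side to upright centre-off and leave it there for at least a second, before anything is loaded. With the switch still off, take every middle-sized ferrite core (40 mm across), stand it against the long guide wall and push it along the wall until clearly more than half of it is under the bay's clear cover, upright; earlier cores are simply pushed deeper by later ones, and the smaller and larger cores stay where they are. When all of them are in, swing the lever fully over to the double-mark side.

Things in the scene. Friction and masses are not known exactly. Their poses are not given: they have to be found in the camera images.
- bay: Fixed aluminium guide wall leading into a clear-covered bay. Origin on the worktop at the cover's front edge, where a 40 mm core's centre runs when it touches the wall. +y along the wall into the bay, +x towards the wall, z up. Wall face at x = +20 mm, 12 thick; open part y = -170 to 0, 26 high, nothing opposite. Two 4 mm high feet behind it.
- bay_end (a point): Middle of the bay's closed far end, at the underside of the cover. The bay is 175 mm deep (y of the bay 0 to 175) and 46 mm wide inside (x = -26 to +20), its near wall 8 mm thick. Underside of the cover 43 mm and top 50 mm above the worktop, too low for a gripper. Cores slide on the bare worktop.
- switch: Fixed grey changeover switch box, 60 x 80 x 43 mm (x, y, height), origin at the centre of its underside. Its lever swings along the box's y axis: the side with one white mark is -y, the side with two white marks is +y.
- lever (a joint): Lever angle, rad: -0.6 fully on the single-mark (-y) side, 0 upright (centre off), +0.6 fully on the double-mark (+y) side. It stays where it is left (friction, about 2 N at the ball), with no click at the centre; it starts at -0.6 to -0.5.
- lever_tip (a point): Centre of the black ball (20 mm diameter) at the lever's end, 55 mm from the pivot; the pivot lies 40 mm above the worktop in the middle of the box. The rod below the ball is 8 mm thick.
- core_0_mid (a point): Middle-sized (wanted) dark grey round ferrite core, 40 mm diameter, 36 mm high, about 0.16 kg, standing upright with a blind bore in its top; point at its centre, half-way up. May be absent (3 or 4 of the four are present).
- core_1_mid (a point): Middle-sized (wanted) dark grey round ferrite core, 40 mm diameter, 36 mm high, about 0.16 kg, standing upright with a blind bore in its top; point at its centre, half-way up. May be absent (3 or 4 of the four are present).
- core_2_mid (a point): Middle-sized (wanted) dark grey round ferrite core, 40 mm diameter, 36 mm high, about 0.16 kg, standing upright with a blind bore in its top; point at its centre, half-way up. May be absent (3 or 4 of the four are present).
- core_3_mid (a point): Middle-sized (wanted) dark grey round ferrite core, 40 mm diameter, 36 mm high, about 0.16 kg, standing upright with a blind bore in its top; point at its centre, half-way up. May be absent (3 or 4 of the four are present).
- small_0_mid (a point): Smaller look-alike core, 30 mm diameter, 36 mm high; point at its centre. To be left alone.
- large_0_mid (a point): Larger look-alike core, 50 mm diameter, 36 mm high; point at its centre. To be left alone.
Things that resemble listed ones, but are neither listed nor needed, are in the scene too. Leave any purple or yellow look-alike of the part that bears core_3_mid alone.

How it is judged:
By the outcome, as a careful person would: the job done as asked, in the order asked, and still so for the second after the job is handed in, with the robot touching nothing.
Of core_0, core_1, core_2, core_3 only 3 to 4 are there at a start; the rules pass over those that are not, and their reading is None.
At some moment in a run one of core_0, core_1, core_2, core_3 may be knocked a few centimetres aside while the robot is not near it.
It also fails if it takes over 210 s, if anything falls off the work surface, if the arm or the gripper's body presses on something with over 40 N, if the wrist force passes 120 N, or if a joint passes its speed limit or range.

## Working session

There is one attempt and no reset: what is moved stays moved. The work goes in short steps, Python scripts to look and compute and a tool call to move; the robot and the scene stay as the last step left them, time stands still between calls to the robot, and variables do not carry over. Pictures are saved under pics/ and viewed, at most 14 in all, crops included, and the job is handed in when it is done.

Besides the shell and the picture viewer there is one more tool, called after ">>>" by a JSON object that holds its "method" and its "body". drive_tool: Moves the arm, as the interface text tells. Its arguments: {"type":"object","properties":{"targets":{"type":"array","items":{"type":"array","items":{"type":"number"}}},"jaw":{"type":"number"},"force":{"type":"number"}},"required":["targets"]}

```bash
mkdir -p pics; cat > h.py <<'E'
from rig import *
import numpy as np, cv2
def snap(name,fn=None):
    d=read_camera(name)
    if fn: cv2.imwrite('pics/'+fn,d['color'][:,:,::-1])
    return d
def ray(d,u,v):
    K=np.array(d['intrinsics']);k=d['k1']
    s=np.array([(u-K[0,2])/K[0,0],(v-K[1,2])/K[1,1]]);x=s.copy()
    for _ in range(30): x=s/(1+k*(x@x))
    T=np.array(d['cam_to_world']);return T[:3,3],T[:3,:3]@np.array([x[0],x[1],1])
def at(d,u,v,z):
    o,r=ray(d,u,v);return o+r*(z-o[2])/r[2]
def proj(d,p):
    T=np.linalg.inv(np.array(d['cam_to_world']));c=T[:3,:3]@np.array(p)+T[:3,3]
    x=c[:2]/c[2];x=x*(1+d['k1']*(x@x));K=np.array(d['intrinsics'])
    return np.array([K[0,0]*x[0]+K[0,2],K[1,1]*x[1]+K[1,2]])
E
python3 - <<'E'
from h import *
import pickle
a=snap('scene','s0.png');b=snap('top','t0.png')
pickle.dump((a,b),open('im0.pkl','wb'))
for d in(a,b):print(np.round(d['cam_to_world'],3),np.round(d['intrinsics'],1),d['k1'])
print(get_obs())
E
```

```text
[[ 0.501 -0.469  0.727 -0.289]
 [-0.865 -0.253  0.433 -0.512]
 [-0.019 -0.846 -0.532  0.677]
 [ 0.     0.     0.     1.   ]] [[508.8   0.  321.1]
 [  0.  508.8 200.5]
 [  0.    0.    1. ]] -0.002715768753046012
[[ 0.025 -0.998  0.049  0.437]
 [-1.    -0.025 -0.017 -0.021]
 [ 0.018 -0.049 -0.999  1.108]
 [ 0.     0.     0.     1.   ]] [[384.3   0.  321.3]
 [  0.  384.3 200.3]
 [  0.    0.    1. ]] -0.0921705652218683
{'time_s': 0.1, 'joint_positions': array([-7.70871951e+01,  2.02589982e+01,  9.36214029e+01, -1.20930252e-03,
        6.61866201e+01, -1.37722157e-01]), 'joint_vel': array([-0.05218975, -0.1174632 , -0.0838401 ,  0.06173888, -0.00417613,
       -0.03721743]), 'tau': array([ 1.20653895e-03, -5.94901907e+01, -3.34928870e+01,  6.99902326e-02,
        1.82660617e-02, -3.89605873e-05]), 'position': array([ 0.1410374 , -0.60848686,  0.23295899]), 'eef_rot': array([[ 9.74169380e-01,  2.25818378e-01, -2.80220598e-04],
       [ 2.25818551e-01, -9.74168718e-01,  1.13584401e-03],
       [-1.64876878e-05, -1.16978347e-03, -9.99999316e-01]]), 'contact_force': array([0.62673793, 0.47294789, 0.85284272]), 'moment': array([-0.00351705,  0.00161409,  0.00931331]), 'gripper_force': 0.0, 'width': 0.09200166094694909}
```

View pics/t0.png

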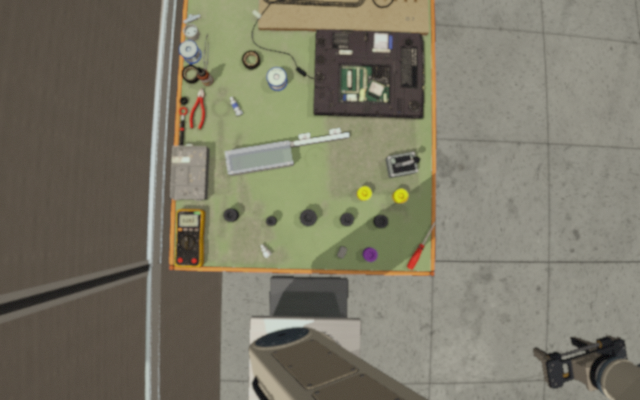

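View pics/s0.png

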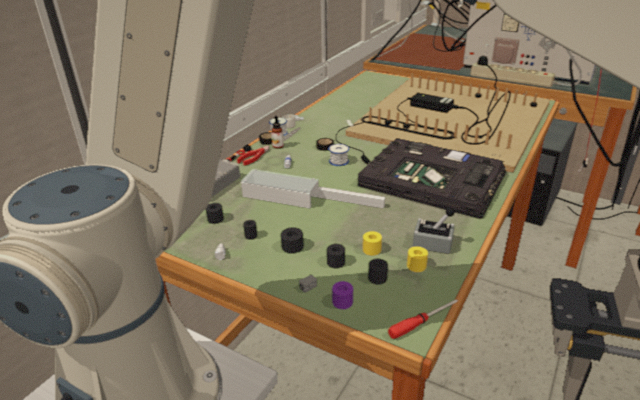

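The top view shows five dark cores, at (232,214), (271,220), (308,217), (347,218) and (380,222). It also shows yellow decoys at (365,193) and (401,196), a purple one at (369,255), the bay and wall from (226,163) to (350,134), and the switch at (403,163). I'll check the sizes in an enlarged crop.

```bash
python3 - <<'E'
from h import *
import pickle
a,b=pickle.load(open('im0.pkl','rb'))
c=b['color'][120:270,215:435,::-1]; c=cv2.resize(c,(792,540),interpolation=cv2.INTER_CUBIC);cv2.imwrite('pics/t1.png',c)
c=a['color'][160:310,190:470,::-1]; c=cv2.resize(c,(800,429),interpolation=cv2.INTER_CUBIC);cv2.imwrite('pics/s1.png',c)
E
```

```text
(no output)
```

View pics/t1.png

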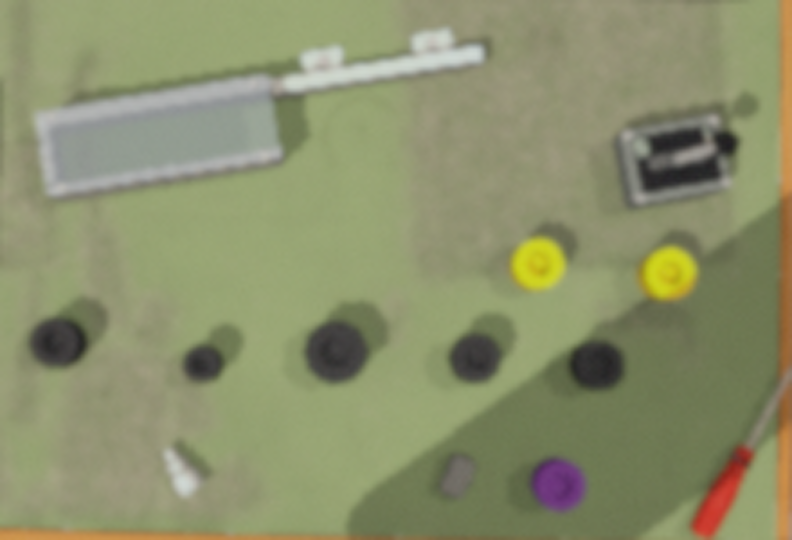

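View pics/s1.png

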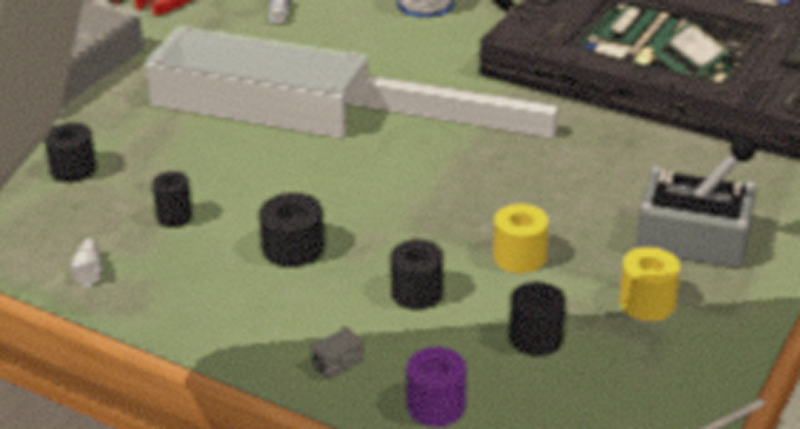

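Three middle-sized cores (about 40 mm) are present, at top pixels (231,215), (347,219) and (381,221). The one at (271,220) is about 31 mm and the one at (308,217) about 49 mm, so both stay. Next I'll fit the bay and switch poses.

```bash
cat >> h.py <<'E'
def plan(p,yaw,o=None):
    """shift+turn from current pose to TCP p with tool y at world yaw (deg, mod 180)"""
    o=o or get_obs();R=np.array(o['eef_rot']);d=R.T@(np.array(p)-o['position'])
    cur=np.degrees(np.arctan2(R[1,1],R[0,1]));t=-((yaw-cur+90)%180-90)
    return np.round(d,4),round(float(np.radians(t)),3)
E
python3 - <<'E'
from h import *
import pickle
from scipy.optimize import least_squares as ls
a,b=pickle.load(open('im0.pkl','rb'))
T=lambda x,y:(215+x/3.6,120+y/3.6)
S=lambda x,y:(190+x/2.857,160+y/2.857)
cores={n:at(b,*T(*c),.036) for n,c in dict(A=(58,343),s=(203,362),L=(336,351),C=(475,357),D=(597,365),Y1=(538,263),Y2=(669,273)).items()}
for k,v in cores.items():print(k,v.round(4))
# scene check of core tops
for k,c in dict(A=(70,137),C=(417,257),D=(537,298)).items():print('scene',k,at(a,*S(*c),.036).round(4))
def tf(p,q):
    c,s=np.cos(p[2]),np.sin(p[2]);return [p[0]+c*q[0]-s*q[1],p[1]+s*q[0]+c*q[1],q[2]]
def fit(obs,x0):
    f=lambda p:np.concatenate([(proj(d,tf(p,q))-u) for d,u,q in obs])
    r=ls(f,x0,loss='soft_l1');print(r.x.round(4),np.degrees(r.x[2]).round(2),f(r.x).reshape(-1,2).round(1).tolist());return r.x
bay=fit([(b,T(283,157),(-.034,0,.05)),(b,T(268,75),(.032,0,.05)),(b,T(485,65),(.02,-.17,.026)),(b,T(481,45),(.032,-.17,.026)),
 (a,S(346,88),(-.034,0,.05)),(a,S(343,133),(-.034,0,0)),(a,S(367,60),(.032,0,.05)),(a,S(555,108),(.02,-.17,.026)),(a,S(553,135),(.02,-.17,0))],[.55,.1,.15])
sw=fit([(b,T(617,130),(.03,.04,.043)),(b,T(718,115),(.03,-.04,.043)),(b,T(731,188),(-.03,-.04,.043)),(b,T(632,207),(-.03,.04,.043)),
 (a,S(640,207),(-.03,.04,.043)),(a,S(752,222),(-.03,-.04,.043)),(a,S(652,172),(.03,.04,.043)),(a,S(754,184),(.03,-.04,.043))],[.55,-.25,.15])
for n,d,u in(('top',b,T(725,143)),('sc',a,S(742,149))):
  for th in(-.6,-.5):
    q=tf(sw,(0,.055*np.sin(th),.04+.055*np.cos(th)));print(n,th,np.round(q,4),proj(d,q).round(1),np.round(u,1))
E
```

```text
A [0.4412 0.2122 0.036 ]
s [0.4294 0.0991 0.036 ]
L [ 0.4405 -0.0035  0.036 ]
C [ 0.4385 -0.1113  0.036 ]
D [ 0.4345 -0.2065  0.036 ]
Y1 [ 0.5128 -0.1589  0.036 ]
Y2 [ 0.5077 -0.2621  0.036 ]
scene A [0.4399 0.2114 0.036 ]
scene C [ 0.4359 -0.113   0.036 ]
scene D [ 0.4352 -0.2074  0.036 ]
[0.6217 0.0484 0.1987] 11.39 [[-0.2, 0.0], [-0.1, -0.4], [-0.3, -1.8], [0.1, -0.3], [-1.4, 0.8], [0.2, 2.6], [0.2, -2.6], [0.0, 1.8], [0.2, 1.5]]
[ 0.596  -0.2652  0.2158] 12.37 [[0.6, 0.4], [-0.0, -0.5], [0.7, -0.0], [0.7, -0.1], [-0.6, 0.3], [-1.1, 1.4], [-0.5, -2.8], [0.8, -1.2]]
top -0.6 [ 0.6027 -0.2955  0.0854] [417.5 160.1] [416.4 159.7]
top -0.5 [ 0.6017 -0.2909  0.0883] [416.1 160.2] [416.4 159.7]
sc -0.6 [ 0.6027 -0.2955  0.0854] [451.5 213.6] [449.7 212.2]
sc -0.5 [ 0.6017 -0.2909  0.0883] [449.3 212.1] [449.7 212.2]
```

```bash
python3 - <<'E'
from h import *
print(plan([.602,-.292,.2],12))
E
```

```text
(array([ 0.5205, -0.2042,  0.0332]), -1.552)
```

>>> {"method": "drive_tool", "body": {"targets": [[0.52,-0.204,0.033,-1.552],[0.52,-0.204,0.033,-1.552],[0.52,-0.204,0.033,-1.552],[0.52,-0.204,0.033,-1.552],[0.52,-0.204,0.033,-1.552]], "jaw": 0.06, "force": 10}}

```text
time_s: 0.6
position: [0.3481, -0.4661, 0.2185]
eef_rot: [[0.554, 0.833, -0.0], [0.833, -0.554, 0.0], [0.0, -0.0, -1.0]]
contact_force: [0.2, -1.3, -0.0]
width: 0.06
gripper_force: 0.0
```

```bash
python3 - <<'E'
from h import *
print(plan([.602,-.292,.2],12))
E
```

```text
(array([0.2856, 0.1149, 0.0185]), -0.797)
```

>>> {"method": "drive_tool", "body": {"targets": [[0.285,0.115,0.018,-0.797],[0.285,0.115,0.018,-0.797],[0.285,0.115,0.018,-0.797],[0.285,0.115,0.018,-0.797],[0.285,0.115,0.018,-0.797]]}}

```text
time_s: 1.1
position: [0.555, -0.3263, 0.2038]
eef_rot: [[-0.163, 0.987, -0.0], [0.987, 0.163, 0.0], [0.0, -0.0, -1.0]]
contact_force: [0.3, -0.7, -0.5]
width: 0.0599
gripper_force: 0.0
```

```bash
python3 - <<'E'
from h import *
print(plan([.602,-.292,.2],12))
E
```

```text
(array([0.0262, 0.0519, 0.0038]), -0.046)
```

>>> {"method": "drive_tool", "body": {"targets": [[0,0.0,0.0,0],[0,0,0,0],[0,0,0,0]]}}

```text
time_s: 1.4
position: [0.5526, -0.3283, 0.2039]
eef_rot: [[-0.155, 0.988, -0.001], [0.988, 0.155, 0.0], [0.0, -0.001, -1.0]]
contact_force: [-0.3, 0.8, -0.4]
width: 0.0598
gripper_force: 0.0
```

```bash
python3 - <<'E'
from h import *
d=snap('wrist','w0.png')
print(plan([.602,-.292,.095],12),np.round(d['cam_to_world'],3),d['k1'],d['intrinsics'][0])
for th in(-.6,-.5): print(proj(d,[.596-.2112*.055*np.sin(th),-.2652+.977*.055*np.sin(th),.04+.055*np.cos(th)]))
E
```

```text
(array([0.0286, 0.0547, 0.1091]), -0.055) [[ 0.988  0.149  0.042  0.541]
 [ 0.154 -0.948 -0.278 -0.249]
 [-0.002  0.281 -0.96   0.356]
 [ 0.     0.     0.     1.   ]] 0.0008078079188190481 [330.00407526   0.         325.60074001]
[390.72086578 171.65507677]
[391.36437918 166.76722072]
```

View pics/w0.png

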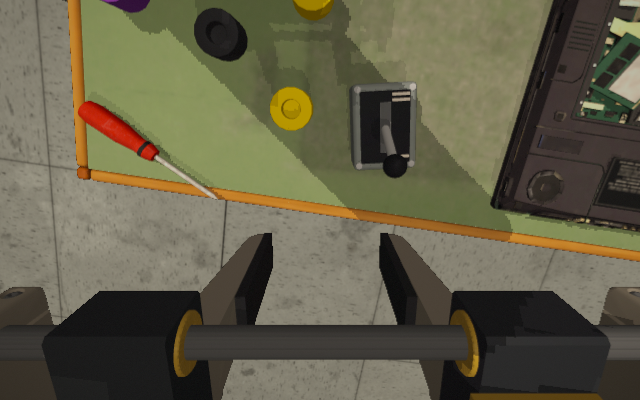

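The wrist view shows the ball at (395,166), the box corners at (352,87), (413,84), (416,163) and (359,168), and the double mark at (402,96) on the +y side.

```bash
python3 - <<'E'
from h import *
d=snap('wrist')
c=[at(d,*u,.043) for u in((352,87),(413,84),(416,163),(359,168))]
print(np.round(c,4),np.mean(c,0).round(4))
for z in(.085,.088):print(at(d,395,166,z).round(4))
E
```

```text
[[ 0.5617 -0.2329  0.043 ]
 [ 0.6152 -0.2219  0.043 ]
 [ 0.6343 -0.2914  0.043 ]
 [ 0.5813 -0.3045  0.043 ]] [ 0.5982 -0.2627  0.043 ]
[ 0.6051 -0.2908  0.085 ]
[ 0.6044 -0.2903  0.088 ]
```

>>> {"method": "drive_tool", "body": {"targets": [[0.029,0.057,0.04,-0.07],[0.029,0.057,0.04,-0.07],[0.029,0.057,0.08,-0.07],[0.029,0.057,0.113,-0.07],[0.029,0.057,0.113,-0.07]]}}

```text
time_s: 2.0
position: [0.6019, -0.2892, 0.0865]
eef_rot: [[-0.223, 0.975, -0.008], [0.975, 0.223, 0.004], [0.005, -0.007, -1.0]]
contact_force: [-0.8, 0.4, 0.6]
width: 0.06
gripper_force: 0.0
```

>>> {"method": "drive_tool", "body": {"targets": [[0,0,0,0],[0,0,0,0],[0,0,0,0],[0,0,0,0],[0,0,0,0]], "jaw": 0.01, "force": 10}}

```text
time_s: 2.5
position: [0.6056, -0.2906, 0.0922]
eef_rot: [[-0.225, 0.974, 0.001], [0.974, 0.225, -0.001], [-0.001, 0.001, -1.0]]
contact_force: [-7.5, -3.5, 4.1]
width: 0.0225
gripper_force: 4.3
```

>>> {"method": "drive_tool", "body": {"targets": [[0,0,0,0],[0,0,0,0]]}}

```text
time_s: 2.7
position: [0.6042, -0.2911, 0.092]
eef_rot: [[-0.225, 0.974, -0.002], [0.974, 0.225, -0.001], [-0.001, -0.002, -1.0]]
contact_force: [-7.1, -3.8, 7.5]
width: 0.0187
gripper_force: 10.0
```

```bash
python3 - <<'E'
from h import *
o=get_obs();print(o['contact_force'],o['gripper_force'],o['width'])
d=snap('wrist','w1.png')
for y in (13,):print(plan([.597,-.264,.097],y))
E
```

```text
[-7.12596669 -3.80838692  7.45739071] 10.000686943531036 0.018748043342819085
(array([ 0.028, -0.001, -0.005]), 0.0)
```

View pics/w1.png

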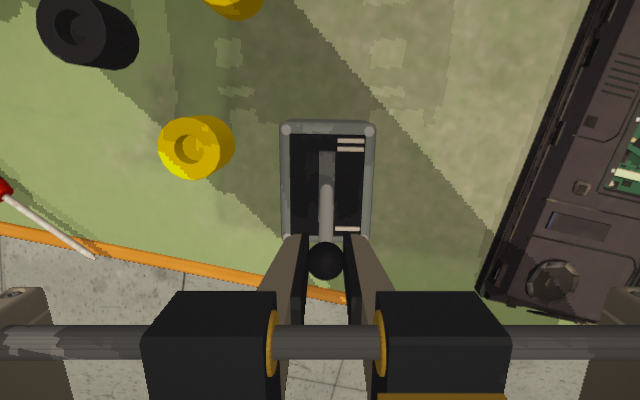

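The jaws hold the ball at (325,260) and line up with the box. The box's far corners are at (281,122) and (376,122), and the slot is vertical in the image.

```bash
python3 - <<'E'
from h import *
o=get_obs();R=o['eef_rot'];d=snap('wrist')
f=lambda u,v,z:(R.T@(at(d,u,v,z)-o['position'])).round(4)
print(f(325,260,.087)); m=(f(283,124,.043)+f(374,124,.043))/2;print(m)
print(f(284,237,.043),f(372,237,.043)) 
E
```

```text
[0.0011 0.0001 0.005 ]
[0.0678  0.0021  0.04895]
[-0.0047 -0.0269  0.0491] [-0.0046  0.0308  0.049 ]
```

>>> {"method": "drive_tool", "body": {"targets": [[0.007,0.001,-0.003,0],[0.014,0.001,-0.0055,0],[0.021,0.001,-0.007,0],[0.029,0.001,-0.008,0],[0.029,0.001,-0.008,0]]}}

```text
time_s: 3.3
position: [0.5979, -0.2613, 0.0992]
eef_rot: [[-0.225, 0.974, -0.003], [0.974, 0.225, 0.0], [0.001, -0.003, -1.0]]
contact_force: [-7.4, 0.1, 3.3]
width: 0.019
gripper_force: 10.0
```

>>> {"method": "drive_tool", "body": {"targets": [[0,0,0,0],[0,0,0,0],[0,0,0,0]]}}

```text
time_s: 3.6
position: [0.5979, -0.2615, 0.0992]
eef_rot: [[-0.225, 0.974, -0.004], [0.974, 0.225, 0.001], [0.002, -0.003, -1.0]]
contact_force: [-6.7, 0.9, 4.4]
width: 0.019
gripper_force: 10.0
```

>>> {"method": "drive_tool", "body": {"targets": [[0,0,0,0],[0,0,0,0],[0,0,0,0],[0,0,0,0]], "jaw": 0.06}}

```text
time_s: 4.0
position: [0.6001, -0.2619, 0.0993]
eef_rot: [[-0.225, 0.974, 0.0], [0.974, 0.225, -0.0], [-0.0, 0.0, -1.0]]
contact_force: [0.3, 0.6, -0.2]
width: 0.049
gripper_force: 0.0
```

>>> {"method": "drive_tool", "body": {"targets": [[0,0,-0.04,0],[0,0,-0.08,0],[-0.03,0,-0.1,0],[-0.05,0,-0.1,0],[-0.05,0,-0.1,0]]}}

```text
time_s: 4.5
position: [0.612, -0.3128, 0.2003]
eef_rot: [[-0.224, 0.975, 0.002], [0.975, 0.224, -0.002], [-0.002, 0.002, -1.0]]
contact_force: [-0.2, -0.5, 0.0]
width: 0.0601
gripper_force: 0.0
```

```bash
python3 - <<'E'
from h import *
d=snap('wrist'); t=snap('top');a=snap('scene')
w=cv2.resize(d['color'][:300],(480,225));
c=cv2.resize(t['color'][140:190,375:435],(480,400),interpolation=cv2.INTER_CUBIC)
e=cv2.resize(a['color'][190:260,400:470],(320,320),interpolation=cv2.INTER_CUBIC)
im=np.zeros((600,800,3),np.uint8)
w=d['color'][0:300,150:550];im[:300,:400]=w;im[:267,400:720]=cv2.resize(c,(320,267));im[280:600,400:720]=e
cv2.imwrite('pics/v2.png',im[:,:,::-1])
import pickle;pickle.dump((d,t,a,get_obs()),open('im2.pkl','wb'))
print(get_obs()['position'])
for s in((.597,-.264),):
  for th in(-.1,0,.1):
    q=[s[0]-.225*.055*np.sin(th),s[1]+.974*.055*np.sin(th),.04+.055*np.cos(th)];print([proj(x,q).round(1) for x in(d,t,a)])
E
```

```text
[ 0.61051597 -0.30974235  0.19836892]
[array([320.1, 148.5]), array([408.8, 160.9]), array([439.1, 207.6])]
[array([320.1, 141.4]), array([406.9, 161.2]), array([436.4, 207.1])]
[array([320. , 134.2]), array([404.9, 161.7]), array([433.7, 206.9])]
```

View pics/v2.png

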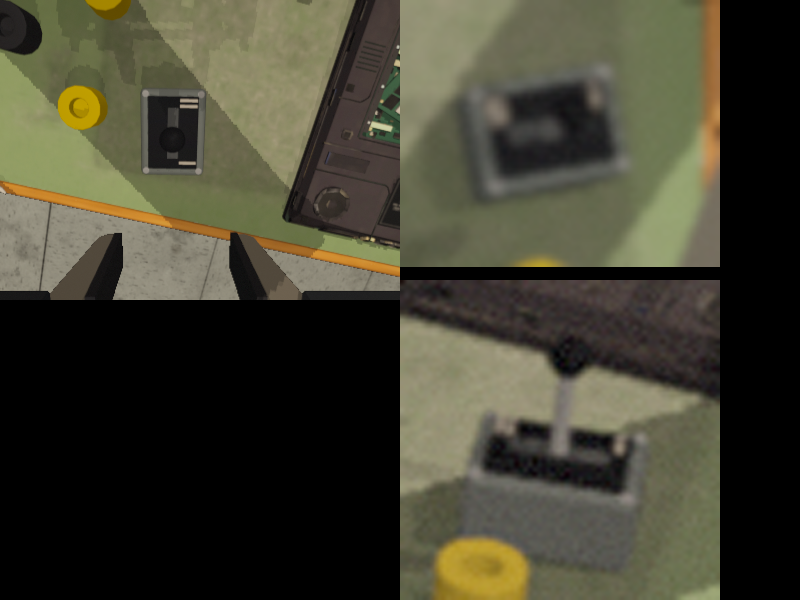

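```bash
python3 - <<'E'
from h import *
import pickle
d,t,a,o=pickle.load(open('im2.pkl','rb'));R=o['eef_rot']
c=np.mean([at(d,*u,.043) for u in((292,90),(355,90),(355,174),(292,174))],0);b=at(d,322,139.5,.095)
yb=np.array([-.225,.974,0])
print(c.round(4),b.round(4),(b-c)@yb, np.arcsin((b-c)@yb/.055))
# scene: rod base / ball: proj of pivot axis
e=lambda x,y:(400+(x-400)/320*70,190+(y-280)/320*70)
print('ball scene',e(569,355),'top',(375+(577-400)/320*60,140+115/267*50))
for th in(-.1,0,.1):
  q=c*[1,1,0]+[0,0,.04+.055*np.cos(th)]+.055*np.sin(th)*yb;print(th,proj(a,q),proj(t,q))
E
```

```text
[ 0.5991 -0.2623  0.043 ] [ 0.5981 -0.2622  0.095 ] 0.0002976498526009541 0.005411841918830922
ball scene (436.96875, 206.40625) top (408.1875, 161.53558052434457)
-0.1 [438.63730287 206.95135626] [408.21359506 160.07615862]
0 [435.98661543 206.46329182] [406.26448862 160.45492395]
0.1 [433.31645139 206.19690949] [404.26480683 160.86530214]
```

The ball is upright over the box centre: (322,139) in the wrist view, about 0.00 to -0.04 rad. Next, a dark-blob locator to catch knocks, then the first core.

```bash
cat >> h.py <<'E'
def cores(t=None):
    t=t or snap('top');g=t['color'].max(2).astype(np.uint8)
    n,l,s,c=cv2.connectedComponentsWithStats((g<75).astype(np.uint8))
    out=[]
    for i in range(1,n):
        if 60<s[i,4]<450 and 215<c[i,0]<432 and 110<c[i,1]<266:
            p=at(t,c[i,0],c[i,1],.036);out.append((p[:2].round(4).tolist(),int(s[i,4]),s[i,2:4].tolist()))
    return out
def report(p,yaw):
    o=get_obs();print('pos',o['position'].round(4),'q6',o['joint_positions'][5].round(1),'plan',plan(p,yaw,o),'t',o['time_s'])
E
python3 - <<'E'
from h import *
for c in cores():print(c)
report([.4345,-.207,.12],101.4)
E
```

```text
([0.5972, -0.267], 321, [25, 19])
([0.4431, 0.2116], 139, [15, 12])
([0.442, -0.0034], 185, [16, 15])
([0.438, -0.1099], 137, [14, 13])
([0.4355, -0.2041], 159, [15, 13])
([0.43, 0.0992], 69, [10, 9])
pos [ 0.6105 -0.3095  0.1983] q6 -40.0 plan (array([ 0.1394, -0.1483,  0.0787]), -1.543) t 4.7
```

>>> {"method": "drive_tool", "body": {"targets": [[0.05,-0.05,0,0.15],[0.1,-0.1,0,0.3],[0.139,-0.148,0.02,0.45],[0.139,-0.148,0.04,0.6],[0.139,-0.148,0.04,0.75]], "jaw": 0.065}}

```text
time_s: 5.2
position: [0.4293, -0.2045, 0.1566]
eef_rot: [[0.504, 0.864, -0.007], [0.864, -0.504, 0.003], [-0.0, -0.007, -1.0]]
contact_force: [0.1, 0.0, 0.1]
width: 0.0647
gripper_force: 0.0
```

>>> {"method": "drive_tool", "body": {"targets": [[0,0,0,0.15],[0,0,0,0.3],[0,0,0,0.45],[0,0,0,0.6],[0,0,0,0.75]]}}

```text
time_s: 5.7
position: [0.4351, -0.2075, 0.1589]
eef_rot: [[0.958, 0.288, -0.001], [0.288, -0.958, 0.001], [-0.001, -0.001, -1.0]]
contact_force: [1.0, 0.5, -0.6]
width: 0.0648
gripper_force: 0.0
```

>>> {"method": "drive_tool", "body": {"targets": [[0,0,0,0.1],[0,0,0,0.1],[0,0,0,0.1]]}}

```text
time_s: 6.0
position: [0.4354, -0.2078, 0.159]
eef_rot: [[0.98, 0.2, -0.0], [0.2, -0.98, 0.0], [-0.0, -0.0, -1.0]]
contact_force: [-0.1, -0.2, 0.7]
width: 0.0652
gripper_force: 0.0
```

```bash
python3 - <<'E'
from h import *
report([.435,-.205,.021],101.4)
d=snap('wrist','w3.png');print(proj(d,[.435,-.205,.036]))
E
```

```text
pos [ 0.4354 -0.2078  0.159 ] q6 52.8 plan (array([ 0.0002, -0.0028,  0.138 ]), 0.003) t 6.0
[323.71837709 197.2882628 ]
```

View pics/w3.png

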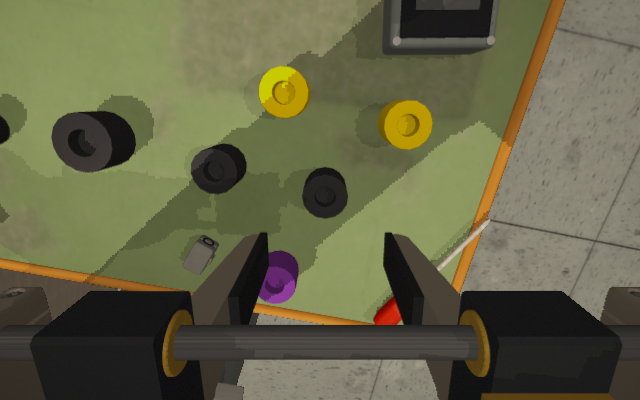

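The wrist view shows core D's top at (325,197), as predicted. I'll descend and grip it.

>>> {"method": "drive_tool", "body": {"targets": [[0,-0.002,0.04,0],[0,-0.002,0.08,0],[0,-0.002,0.11,0],[0,-0.002,0.135,0],[0,-0.002,0.135,0]]}}

```text
time_s: 6.55
position: [0.4331, -0.2053, 0.0216]
eef_rot: [[0.98, 0.198, -0.005], [0.198, -0.98, 0.002], [-0.004, -0.003, -1.0]]
contact_force: [-0.3, 1.0, 0.3]
width: 0.0648
gripper_force: 0.0
```

>>> {"method": "drive_tool", "body": {"targets": [[0,0,0,0],[0,0,0,0],[0,0,0,0],[0,0,0,0],[0,0,0,0]], "jaw": 0.03, "force": 25}}

```text
time_s: 7.05
position: [0.4361, -0.2069, 0.0254]
eef_rot: [[0.98, 0.197, 0.002], [0.197, -0.98, -0.001], [0.002, 0.001, -1.0]]
contact_force: [-0.9, 1.6, 8.9]
width: 0.0393
gripper_force: 25.0
```

>>> {"method": "drive_tool", "body": {"targets": [[0,0,-0.03,0],[0,0,-0.06,0],[0,0,-0.09,0],[0,0,-0.1,0],[0,0,-0.1,0]]}}

```text
time_s: 7.55
position: [0.4362, -0.2069, 0.1256]
eef_rot: [[0.98, 0.197, 0.003], [0.197, -0.98, -0.001], [0.003, 0.002, -1.0]]
contact_force: [-0.4, 0.5, -1.8]
width: 0.0393
gripper_force: 25.0
```

```bash
python3 - <<'E'
from h import *
import numpy as np
B=np.array([.6217,.0484]);ex=np.array([np.cos(.199),np.sin(.199)]);ey=np.array([-ex[1],ex[0]])
p=B+ex*-.03+ey*-.1
report([*p,.123],101.4)
E
```

```text
pos [ 0.4362 -0.2069  0.1256] q6 53.1 plan (array([ 0.2022, -0.1138,  0.0029]), -0.001) t 7.55
```

>>> {"method": "drive_tool", "body": {"targets": [[0.04,-0.023,0,0],[0.08,-0.046,0,0],[0.12,-0.068,0,0],[0.16,-0.09,0,0],[0.202,-0.114,0,0]]}}

```text
time_s: 8.05
position: [0.611, -0.0536, 0.122]
eef_rot: [[0.981, 0.196, -0.003], [0.196, -0.981, 0.0], [-0.003, -0.001, -1.0]]
contact_force: [0.3, -0.5, -0.5]
width: 0.0395
gripper_force: 25.0
```

>>> {"method": "drive_tool", "body": {"targets": [[0,0,0,0],[0,0,0,0]]}}

```text
time_s: 8.25
position: [0.6101, -0.0541, 0.1219]
eef_rot: [[0.98, 0.198, -0.003], [0.198, -0.98, 0.0], [-0.003, -0.001, -1.0]]
contact_force: [-0.7, -0.9, -1.6]
width: 0.0393
gripper_force: 25.0
```

```bash
python3 - <<'E'
from h import *
import pickle
d=snap('wrist','w4.png');pickle.dump((d,get_obs()),open('im4.pkl','wb'))
for p in cores():print(p)
B=np.array([.6217,.0484]);ex=np.array([np.cos(.199),np.sin(.199)]);ey=np.array([-ex[1],ex[0]])
for q in((.02,-.17,.026),(.02,0,.026),(-.034,0,.05),(.032,0,.05)):print(q,proj(d,[*(B+ex*q[0]+ey*q[1]),q[2]]).round(1))
report([*(B-ex*.03-ey*.1),.026],101.4)
E
```

```text
([0.6182, -0.0156], 101, [16, 22])
([0.6279, -0.1181], 94, [15, 11])
([0.5978, -0.266], 321, [25, 19])
([0.4432, 0.2114], 151, [16, 12])
([0.4299, 0.0997], 63, [10, 8])
(0.02, -0.17, 0.026) [424.  140.8]
(0.02, 0, 0.026) [195.2 140.6]
(-0.034, 0, 0.05) [190.9 220.2]
(0.032, 0, 0.05) [179.4 126.6]
pos [ 0.6092 -0.0554  0.1226] q6 73.4 plan (array([0.0031, 0.0008, 0.0966]), -0.001) t 8.35
```

View pics/w4.png

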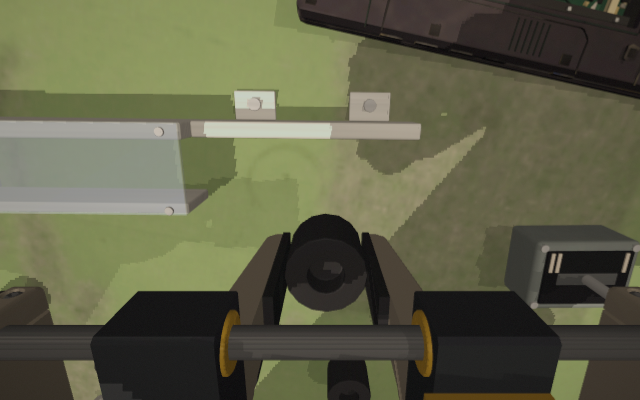

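```bash
python3 - <<'E'
from h import *
import pickle
d,o=pickle.load(open('im4.pkl','rb'))
for n,u,z in(('wallend face',(420,139),.026),('wallend back',(420,123),.026),('wall face 200',(205,138),.026),('near corner',(188,213),.05),('far corner',(180,121),.05),('cover inner near',(184,188),.05),('inner far',(180,138),.05),('near L',(20,213),.05)):
  p=at(d,*u,z);print(n,p.round(4))
print('core',at(d,325,270,.1).round(4),o['position'])
E
```

```text
wallend face [ 0.6756 -0.111   0.026 ]
wallend back [ 0.6868 -0.1078  0.026 ]
wall face 200 [0.6447 0.0454 0.026 ]
near corner [0.5934 0.0442 0.05  ]
far corner [0.6568 0.0546 0.05  ]
cover inner near [0.6114 0.0484 0.05  ]
inner far [0.6456 0.0538 0.05  ]
near L [0.5696 0.1619 0.05  ]
core [ 0.5953 -0.0555  0.1   ] [ 0.60936788 -0.05487939  0.12218171]
```

>>> {"method": "drive_tool", "body": {"targets": [[0,0,0.03,0],[0,0,0.06,0],[0,0,0.08,0],[0,0,0.095,0],[0,0,0.095,0]]}}

```text
time_s: 8.85
position: [0.6089, -0.0557, 0.0273]
eef_rot: [[0.981, 0.195, -0.004], [0.195, -0.981, 0.0], [-0.003, -0.001, -1.0]]
contact_force: [0.8, 0.8, -1.6]
width: 0.0396
gripper_force: 25.0
```

>>> {"method": "drive_tool", "body": {"targets": [[0.01,0,0,0],[0.02,0,0,0],[0.025,0,0,0],[0.028,0,0,0],[0.028,0,0,0]]}}

```text
time_s: 9.35
position: [0.6391, -0.0493, 0.0297]
eef_rot: [[0.98, 0.197, 0.001], [0.197, -0.98, -0.0], [0.001, 0.0, -1.0]]
contact_force: [0.2, -0.3, -0.9]
width: 0.0395
gripper_force: 25.0
```

>>> {"method": "drive_tool", "body": {"targets": [[0.001,0,0,0],[0.002,0,0,0],[0.003,0,0,0],[0.003,0,0,0]]}}

```text
time_s: 9.75
position: [0.6413, -0.0489, 0.0292]
eef_rot: [[0.981, 0.197, 0.0], [0.197, -0.981, 0.0], [0.0, 0.0, -1.0]]
contact_force: [0.8, 0.5, -1.5]
width: 0.0395
gripper_force: 25.0
```

```bash
python3 - <<'E'
from h import *
o=get_obs();print(o['position'],o['eef_rot'].T@o['contact_force'])
B=np.array([.624,.050]);ex=np.array([np.cos(.197),np.sin(.197)]);ey=np.array([-ex[1],ex[0]])
p=o['position'][:2]-B;print(p@ex,p@ey)
E
```

```text
[ 0.64134329 -0.04889987  0.02924117] [ 0.90025279 -0.30050358  1.47703778]
-0.002349654189129805 -0.10038153917024083
```

>>> {"method": "drive_tool", "body": {"targets": [[0.001,0,0.001,0],[0.002,0,0.002,0],[0.003,0,0.003,0],[0.003,0,0.003,0],[0.003,0,0.003,0]]}}

```text
time_s: 10.25
position: [0.6433, -0.0484, 0.0258]
eef_rot: [[0.981, 0.197, -0.002], [0.197, -0.981, 0.0], [-0.002, -0.0, -1.0]]
contact_force: [-5.0, -0.9, -1.0]
width: 0.0398
gripper_force: 25.0
```

>>> {"method": "drive_tool", "body": {"targets": [[0.001,0,0,0],[0.002,0,0,0],[0.002,0,0,0]]}}

```text
time_s: 10.55
position: [0.6435, -0.0483, 0.0258]
eef_rot: [[0.98, 0.197, -0.006], [0.197, -0.98, -0.0], [-0.006, -0.001, -1.0]]
contact_force: [-10.8, -3.1, 5.2]
width: 0.0395
gripper_force: 25.0
```

>>> {"method": "drive_tool", "body": {"targets": [[-0.002,-0.01,0,0],[-0.002,-0.02,0,0],[-0.002,-0.03,0,0],[-0.002,-0.04,0,0],[-0.002,-0.052,0,0]]}}

```text
time_s: 11.05
position: [0.6335, 0.003, 0.026]
eef_rot: [[0.98, 0.197, -0.001], [0.197, -0.98, -0.0], [-0.001, 0.0, -1.0]]
contact_force: [-2.8, -2.5, -1.9]
width: 0.0394
gripper_force: 25.0
```

>>> {"method": "drive_tool", "body": {"targets": [[0,0,0,0],[0,0,0,0]]}}

```text
time_s: 11.25
position: [0.6335, 0.0034, 0.026]
eef_rot: [[0.98, 0.197, -0.001], [0.197, -0.98, 0.001], [-0.001, -0.001, -1.0]]
contact_force: [-4.6, 2.6, -0.1]
width: 0.0392
gripper_force: 25.0
```

>>> {"method": "drive_tool", "body": {"targets": [[0,0,0,0],[0,0,0,0],[0,0,0,0]], "jaw": 0.048}}

```text
time_s: 11.55
position: [0.6353, 0.0023, 0.0268]
eef_rot: [[0.981, 0.196, 0.002], [0.196, -0.981, -0.0], [0.002, 0.0, -1.0]]
contact_force: [-0.3, -0.8, 0.2]
width: 0.0481
gripper_force: 0.0
```

>>> {"method": "drive_tool", "body": {"targets": [[0,0,-0.03,0],[0,0,-0.06,0],[0,0.05,-0.06,0],[0,0.065,-0.06,0],[0,0.065,-0.06,0]]}}

```text
time_s: 12.05
position: [0.6476, -0.0634, 0.0866]
eef_rot: [[0.981, 0.194, 0.002], [0.194, -0.981, -0.0], [0.001, 0.001, -1.0]]
contact_force: [0.1, 0.1, -0.2]
width: 0.0479
gripper_force: 0.0
```

>>> {"method": "drive_tool", "body": {"targets": [[0,0,0.02,0],[0,0,0.04,0],[0,0,0.059,0],[0,0,0.059,0],[0,0,0.059,0]], "jaw": 0.0}}

```text
time_s: 12.55
position: [0.6465, -0.0605, 0.027]
eef_rot: [[0.98, 0.197, -0.001], [0.197, -0.98, 0.0], [-0.001, -0.0, -1.0]]
contact_force: [0.2, 0.1, -0.5]
width: 0.0099
gripper_force: 0.0
```

```bash
cat >> h.py <<'E'
B=np.array([.624,.050]);ex=np.array([np.cos(.197),np.sin(.197)]);ey=np.array([-ex[1],ex[0]])
def bay():
    o=get_obs();p=o['position'][:2]-B;print('bay xy',(p@ex).round(4),(p@ey).round(4),'z',o['position'][2].round(4),'F tool',(o['eef_rot'].T@o['contact_force']).round(1),'w',o['width'],'t',o['time_s'])
E
python3 - <<'E'
from h import *
bay();snap('wrist','w5.png')
E
```

```text
bay xy 0.0004 -0.1127 z 0.027 F tool [ 0.2 -0.1  0.5] w 0.009948934021204323 t 12.55
```

View pics/w5.png

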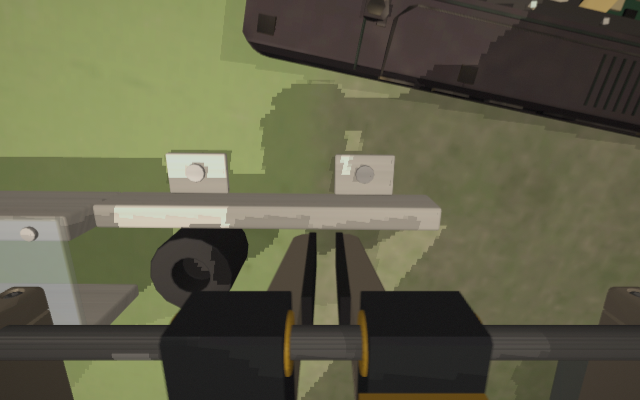

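The core stands upright against the wall at (195,270). Now I'll push it in with the closed fingers.

>>> {"method": "drive_tool", "body": {"targets": [[0,-0.015,0,0],[0,-0.03,0,0],[0,-0.04,0,0],[0,-0.05,0,0],[0,-0.06,0,0]]}}

```text
time_s: 13.1
position: [0.6355, -0.0014, 0.028]
eef_rot: [[0.98, 0.197, 0.002], [0.197, -0.98, -0.0], [0.001, 0.001, -1.0]]
contact_force: [1.2, -3.8, 4.1]
width: 0.0004
gripper_force: 2.4
```

>>> {"method": "drive_tool", "body": {"targets": [[0,-0.008,0,0],[0,-0.016,0,0],[0,-0.022,0,0],[0,-0.026,0,0],[0,-0.026,0,0]]}}

```text
time_s: 13.6
position: [0.6296, 0.0239, 0.027]
eef_rot: [[0.98, 0.197, -0.001], [0.197, -0.98, 0.0], [-0.0, -0.0, -1.0]]
contact_force: [-0.3, -0.3, 0.3]
width: 0.0007
gripper_force: 0.2
```

```bash
python3 - <<'E'
from h import *
bay();d=snap('wrist','w6.png')
E
```

```text
bay xy 0.0004 -0.0267 z 0.027 F tool [-0.3  0.2 -0.3] w 0.0007192264114612393 t 13.6
```

View pics/w6.png

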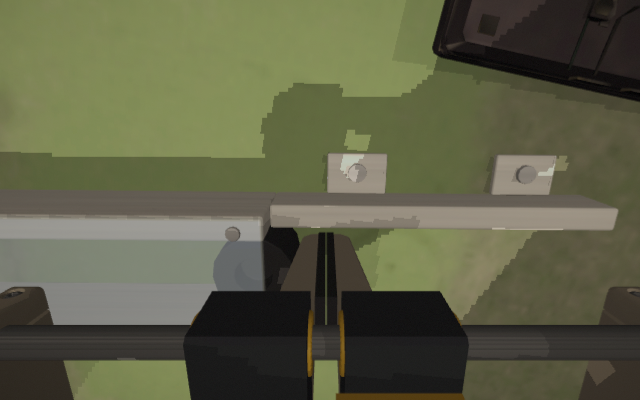

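The core's front half shows under the clear cover at (240,265), with its centre about 11 mm in; later cores will push it deeper. Retreating to fetch the next one.

>>> {"method": "drive_tool", "body": {"targets": [[0,0.03,0,0],[0,0.03,-0.04,0],[0,0.03,-0.08,0],[0,0.03,-0.1,0],[0,0.03,-0.1,0]]}}

```text
time_s: 14.15
position: [0.6374, -0.0061, 0.13]
eef_rot: [[0.981, 0.196, 0.004], [0.196, -0.981, 0.001], [0.004, 0.0, -1.0]]
contact_force: [-0.1, 0.3, 0.2]
width: -0.0
gripper_force: 0.0
```

>>> {"method": "drive_tool", "body": {"targets": [[-0.05,0.02,0,0],[-0.1,0.03,0,0],[-0.15,0.05,0,0],[-0.15,0.05,0,0]], "jaw": 0.065}}

```text
time_s: 14.55
position: [0.4922, -0.0856, 0.1251]
eef_rot: [[0.981, 0.195, -0.007], [0.195, -0.981, 0.001], [-0.007, -0.002, -1.0]]
contact_force: [-0.6, 0.6, 0.1]
width: 0.0299
gripper_force: 0.0
```

```bash
python3 - <<'E'
from h import *
d=snap('wrist','w7.png');print(proj(d,[.438,-.111,.036]))
for c in cores():print(c)
report([.438,-.111,.025],101.3)
E
```

```text
[344.88798011 276.55277292]
([0.6002, -0.2727], 259, [21, 18])
([0.4754, 0.0018], 247, [12, 37])
([0.4432, 0.2116], 149, [15, 12])
([0.4385, -0.1094], 146, [14, 13])
([0.4302, 0.0992], 72, [10, 9])
pos [ 0.4967 -0.0851  0.1262] q6 68.9 plan (array([-0.0625,  0.0141,  0.1013]), -0.001) t 14.65
```

View pics/w7.png

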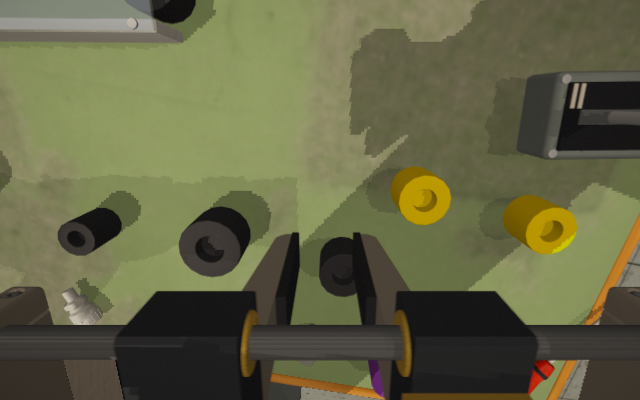

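>>> {"method": "drive_tool", "body": {"targets": [[-0.04,0.014,0,0],[-0.061,0.014,0,0],[-0.061,0.014,0,0],[-0.061,0.014,0,0]], "jaw": 0.065}}

```text
time_s: 15.05
position: [0.4432, -0.1101, 0.1272]
eef_rot: [[0.981, 0.196, 0.001], [0.196, -0.981, 0.0], [0.001, 0.0, -1.0]]
contact_force: [1.0, -0.9, -0.5]
width: 0.0644
gripper_force: 0.0
```

```bash
python3 - <<'E'
from h import *
report([.438,-.1105,.025],101.3)
print(get_obs()['width'])
E
```

```text
pos [ 0.4432 -0.1101  0.1272] q6 64.5 plan (array([-0.0053, -0.0006,  0.1022]), 0.0) t 15.05
0.0644319328348285
```

>>> {"method": "drive_tool", "body": {"targets": [[-0.005,0,0.03,0],[-0.005,0,0.06,0],[-0.005,0,0.085,0],[-0.005,0,0.101,0],[-0.005,0,0.101,0]]}}

```text
time_s: 15.55
position: [0.4372, -0.1106, 0.0242]
eef_rot: [[0.98, 0.197, -0.002], [0.197, -0.98, 0.001], [-0.002, -0.001, -1.0]]
contact_force: [-0.7, 0.3, 0.6]
width: 0.0648
gripper_force: 0.0
```

>>> {"method": "drive_tool", "body": {"targets": [[0,0,0,0],[0,0,0,0],[0,0,0,0],[0,0,0,0],[0,0,0,0]], "jaw": 0.03, "force": 25}}

```text
time_s: 16.05
position: [0.4375, -0.1114, 0.027]
eef_rot: [[0.981, 0.196, 0.002], [0.196, -0.981, -0.0], [0.002, 0.001, -1.0]]
contact_force: [0.4, 2.6, 7.6]
width: 0.0398
gripper_force: 25.0
```

>>> {"method": "drive_tool", "body": {"targets": [[0,0,-0.03,0],[0,0,-0.06,0],[0,0,-0.09,0],[0,0,-0.1,0],[0,0,-0.1,0]]}}

```text
time_s: 16.55
position: [0.4374, -0.1116, 0.1273]
eef_rot: [[0.981, 0.196, 0.003], [0.196, -0.981, -0.001], [0.003, 0.001, -1.0]]
contact_force: [-0.2, -0.1, -1.1]
width: 0.0396
gripper_force: 25.0
```

```bash
python3 - <<'E'
from h import *
report([*(B-ex*.02-ey*.1),.127],101.3);bay()
E
```

```text
pos [ 0.4374 -0.1116  0.1273] q6 64.2 plan (array([ 0.1946, -0.0218,  0.0008]), 0.001) t 16.55
bay xy -0.2146 -0.122 z 0.1273 F tool [-0.3  0.1  1.1] w 0.03956912052174441 t 16.55
```

>>> {"method": "drive_tool", "body": {"targets": [[0.045,-0.005,0,0],[0.09,-0.01,0,0],[0.135,-0.015,0,0],[0.175,-0.022,0,0],[0.185,-0.022,0,0]]}}

```text
time_s: 17.05
position: [0.6165, -0.0518, 0.124]
eef_rot: [[0.98, 0.198, 0.0], [0.198, -0.98, 0.0], [0.0, -0.0, -1.0]]
contact_force: [0.6, 0.1, -2.0]
width: 0.04
gripper_force: 25.0
```

>>> {"method": "drive_tool", "body": {"targets": [[0,0,0.03,0],[0,0,0.06,0],[0,0,0.08,0],[0,0,0.095,0],[0,0,0.099,0]]}}

```text
time_s: 17.55
position: [0.6113, -0.0535, 0.0261]
eef_rot: [[0.981, 0.196, -0.005], [0.196, -0.981, 0.0], [-0.005, -0.001, -1.0]]
contact_force: [-16.1, 2.1, 41.0]
width: 0.0392
gripper_force: 25.0
```

>>> {"method": "drive_tool", "body": {"targets": [[0.007,0,0,0],[0.014,0,0,0],[0.019,0,0,0],[0.023,0,0,0],[0.026,0,0,0]]}}

```text
time_s: 18.05
position: [0.6395, -0.0482, 0.0271]
eef_rot: [[0.98, 0.197, 0.0], [0.197, -0.98, -0.0], [0.0, 0.0, -1.0]]
contact_force: [-1.0, -0.4, -0.4]
width: 0.0396
gripper_force: 25.0
```

```bash
python3 - <<'E'
from h import *
bay()
E
```

```text
bay xy -0.004 -0.0994 z 0.0271 F tool [-1.1  0.2  0.4] w 0.03963303080584291 t 18.05
```

>>> {"method": "drive_tool", "body": {"targets": [[0.001,0,0,0],[0.002,0,0,0],[0.003,0,0,0],[0.004,0,0,0],[0.004,0,0,0]]}}

```text
time_s: 18.55
position: [0.6415, -0.0477, 0.0271]
eef_rot: [[0.98, 0.197, -0.003], [0.197, -0.98, -0.0], [-0.003, -0.0, -1.0]]
contact_force: [-4.9, -1.8, 1.5]
width: 0.0395
gripper_force: 25.0
```

```bash
python3 - <<'E'
from h import *
bay()
E
```

```text
bay xy -0.0019 -0.0993 z 0.0271 F tool [-5.2  0.8 -1.5] w 0.039542200720196104 t 18.55
```

>>> {"method": "drive_tool", "body": {"targets": [[-0.001,-0.01,0,0],[-0.001,-0.02,0,0],[-0.001,-0.03,0,0],[-0.001,-0.04,0,0],[-0.001,-0.051,0,0]]}}

```text
time_s: 19.05
position: [0.6317, 0.0033, 0.0272]
eef_rot: [[0.98, 0.197, -0.0], [0.197, -0.98, -0.0], [-0.0, -0.0, -1.0]]
contact_force: [-1.6, -1.8, -2.1]
width: 0.0394
gripper_force: 25.0
```

>>> {"method": "drive_tool", "body": {"targets": [[0,0,0,0],[0,0,0,0]]}}

```text
time_s: 19.25
position: [0.6318, 0.003, 0.0272]
eef_rot: [[0.98, 0.197, -0.001], [0.197, -0.98, 0.0], [-0.0, -0.0, -1.0]]
contact_force: [-2.6, 0.7, -1.1]
width: 0.0393
gripper_force: 25.0
```

>>> {"method": "drive_tool", "body": {"targets": [[0,0,0,0],[0,0,0,0],[0,0,0,0]], "jaw": 0.048}}

```text
time_s: 19.55
position: [0.633, 0.0018, 0.0277]
eef_rot: [[0.981, 0.196, 0.002], [0.196, -0.981, -0.0], [0.002, 0.001, -1.0]]
contact_force: [0.6, -1.1, 1.2]
width: 0.048
gripper_force: 0.8
```

>>> {"method": "drive_tool", "body": {"targets": [[0,0,-0.03,0],[0,0,-0.06,0],[0,0.05,-0.06,0],[0,0.065,-0.06,0],[0,0.065,-0.06,0]]}}

```text
time_s: 20.05
position: [0.6454, -0.0637, 0.0874]
eef_rot: [[0.981, 0.194, 0.001], [0.194, -0.981, -0.0], [0.001, 0.0, -1.0]]
contact_force: [0.6, 0.4, -0.4]
width: 0.0481
gripper_force: 0.0
```

>>> {"method": "drive_tool", "body": {"targets": [[0,0,0.02,0],[0,0,0.04,0],[0,0,0.059,0],[0,0,0.059,0],[0,0,0.059,0]], "jaw": 0.0}}

```text
time_s: 20.55
position: [0.6444, -0.0608, 0.0279]
eef_rot: [[0.98, 0.197, -0.001], [0.197, -0.98, 0.0], [-0.001, -0.001, -1.0]]
contact_force: [0.2, -0.0, -0.0]
width: 0.01
gripper_force: 0.0
```

```bash
python3 - <<'E'
from h import *
bay();d=snap('wrist');a=snap('scene')
im=np.zeros((400,800,3),np.uint8);im[:,:480]=d['color'][:,:480];im[:,480:]=cv2.resize(a['color'][200:250,250:290],(320,400))
print(proj(a,[*B,.03]),proj(a,[*(B-.1*ey),.03]))
cv2.imwrite('pics/w8.png',d['color'][:,:,::-1])
E
```

```text
bay xy -0.0017 -0.1127 z 0.0279 F tool [0.2 0.1 0. ] w 0.010014205906426994 t 20.55
[314.50527546 191.09249677] [353.70904248 197.36366716]
```

View pics/w8.png

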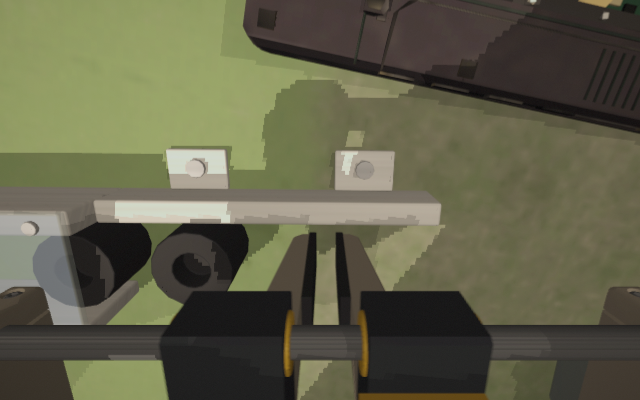

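Both cores stand upright at (195,268) and (85,265). Pushing them along together.

>>> {"method": "drive_tool", "body": {"targets": [[0,-0.015,0,0],[0,-0.03,0,0],[0,-0.04,0,0],[0,-0.05,0,0],[0,-0.06,0,0]]}}

```text
time_s: 21.15
position: [0.6335, -0.0019, 0.0289]
eef_rot: [[0.98, 0.197, 0.002], [0.197, -0.98, -0.001], [0.001, 0.001, -1.0]]
contact_force: [-0.0, -5.3, 4.7]
width: 0.0004
gripper_force: 2.9
```

>>> {"method": "drive_tool", "body": {"targets": [[0,-0.008,0,0],[0,-0.015,0,0],[0,-0.021,0,0],[0,-0.026,0,0],[0,-0.026,0,0]]}}

```text
time_s: 21.65
position: [0.6283, 0.0236, 0.0286]
eef_rot: [[0.98, 0.197, 0.001], [0.197, -0.98, 0.0], [0.001, 0.0, -1.0]]
contact_force: [0.5, -2.1, 1.5]
width: 0.0009
gripper_force: 0.9
```

```bash
python3 - <<'E'
from h import *
bay()
E
```

```text
bay xy -0.001 -0.0267 z 0.0286 F tool [ 0.1  2.2 -1.5] w 0.0008679235984667735 t 21.65
```

>>> {"method": "drive_tool", "body": {"targets": [[0,0.03,0,0],[0,0.03,-0.04,0],[0,0.03,-0.08,0],[0,0.03,-0.1,0],[0,0.03,-0.1,0]]}}

```text
time_s: 22.15
position: [0.6354, -0.006, 0.1312]
eef_rot: [[0.981, 0.196, 0.004], [0.196, -0.981, 0.001], [0.005, 0.0, -1.0]]
contact_force: [-0.6, 1.3, -0.3]
width: 0.0007
gripper_force: 0.0
```

>>> {"method": "drive_tool", "body": {"targets": [[-0.05,0.0,0,0],[-0.1,0.0,0,0],[-0.12,0.0,0,0],[-0.12,0,0,0],[-0.12,0,0,0]], "jaw": 0.065}}

```text
time_s: 22.65
position: [0.5164, -0.0298, 0.1278]
eef_rot: [[0.981, 0.196, -0.0], [0.196, -0.981, 0.0], [-0.0, -0.0, -1.0]]
contact_force: [0.1, 0.4, -0.7]
width: 0.0388
gripper_force: 0.0
```

```bash
python3 - <<'E'
from h import *
for c in cores():print(c)
report([.442,.2115,.125],101.3)
E
```

```text
([0.5973, -0.267], 326, [25, 19])
([0.4434, 0.2116], 154, [16, 12])
([0.442, -0.0024], 179, [15, 16])
pos [ 0.5172 -0.0298  0.1279] q6 75.2 plan (array([-0.0264, -0.2514,  0.003 ]), 0.0) t 22.7
```

>>> {"method": "drive_tool", "body": {"targets": [[-0.01,-0.05,0,0],[-0.02,-0.1,0,0],[-0.026,-0.15,0,0],[-0.026,-0.2,0,0],[-0.026,-0.25,0,0]]}}

```text
time_s: 23.2
position: [0.4425, 0.2104, 0.1282]
eef_rot: [[0.981, 0.197, 0.001], [0.197, -0.981, 0.001], [0.001, -0.0, -1.0]]
contact_force: [1.0, 0.7, 0.2]
width: 0.065
gripper_force: 0.0
```

>>> {"method": "drive_tool", "body": {"targets": [[0,0,0,0],[0,0,0,0],[0,0,0,0]]}}

```text
time_s: 23.5
position: [0.4426, 0.2074, 0.1279]
eef_rot: [[0.98, 0.197, -0.0], [0.197, -0.98, -0.0], [-0.0, 0.0, -1.0]]
contact_force: [0.9, -0.2, 1.1]
width: 0.065
gripper_force: 0.0
```

```bash
python3 - <<'E'
from h import *
report([.442,.2115,.027],101.3)
d=snap('wrist','w9.png');print(proj(d,[.442,.2115,.036]))
for c in cores():print(c)
E
```

```text
pos [0.4426 0.2074 0.1279] q6 103.6 plan (array([ 0.0003, -0.0042,  0.1009]), 0.001) t 23.5
[321.73048786 208.38064097]
([0.5972, -0.2669], 321, [25, 19])
([0.4417, -0.0024], 179, [15, 15])
([0.4299, 0.0999], 61, [10, 8])
```

View pics/w9.png

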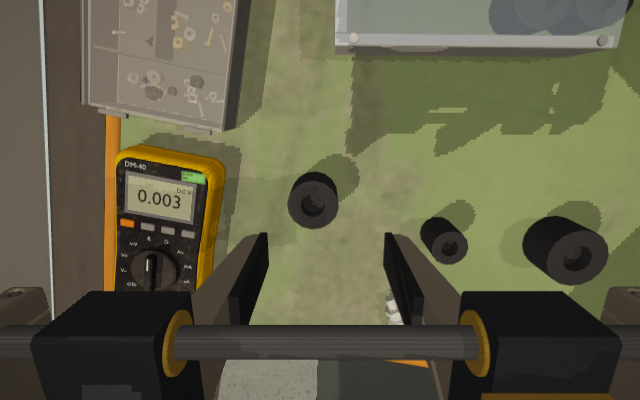

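```bash
python3 - <<'E'
from h import *
d=snap('wrist');p=at(d,313,203,.036);print(p)
report([*p[:2],.027],101.3)
E
```

```text
[0.44494651 0.21819295 0.036     ]
pos [0.4425 0.2065 0.1281] q6 103.6 plan (array([ 0.0047, -0.011 ,  0.1011]), -0.001) t 23.65
```

The wrist view has core A at (313,203), about 6 mm further left than the top estimate. The meter at (225,200) and the small core at (445,240) both clear the fingers. Descending.

>>> {"method": "drive_tool", "body": {"targets": [[0.003,-0.009,0.02,0],[0.003,-0.009,0.05,0],[0.003,-0.009,0.08,0],[0.003,-0.009,0.1,0],[0.003,-0.009,0.1,0]]}}

```text
time_s: 24.15
position: [0.4419, 0.2152, 0.0261]
eef_rot: [[0.981, 0.195, -0.004], [0.195, -0.981, -0.002], [-0.004, 0.001, -1.0]]
contact_force: [-0.6, 0.4, 0.8]
width: 0.0646
gripper_force: 0.0
```

>>> {"method": "drive_tool", "body": {"targets": [[0,0,0,0],[0,0,0,0],[0,0,0,0],[0,0,0,0],[0,0,0,0]], "jaw": 0.03, "force": 25}}

```text
time_s: 24.65
position: [0.4441, 0.2173, 0.0293]
eef_rot: [[0.98, 0.197, 0.002], [0.197, -0.98, 0.001], [0.002, -0.0, -1.0]]
contact_force: [-0.5, -1.2, 7.3]
width: 0.0393
gripper_force: 25.0
```

>>> {"method": "drive_tool", "body": {"targets": [[0,0,-0.03,0],[0,0,-0.06,0],[0,0,-0.09,0],[0,0,-0.1,0],[0,0,-0.1,0]]}}

```text
time_s: 25.15
position: [0.444, 0.2175, 0.1295]
eef_rot: [[0.98, 0.197, 0.003], [0.197, -0.98, 0.001], [0.003, -0.001, -1.0]]
contact_force: [-0.2, 0.6, -2.2]
width: 0.0396
gripper_force: 25.0
```

```bash
python3 - <<'E'
from h import *
bay();report([*(B-ex*.03-ey*.1),.127],101.3)
E
```

```text
bay xy -0.1437 0.1995 z 0.1295 F tool [-0.1 -0.6  2.2] w 0.03959146286461214 t 25.15
pos [0.444  0.2175 0.1295] q6 104.6 plan (array([0.1134, 0.2996, 0.0026]), 0.001) t 25.15
```

>>> {"method": "drive_tool", "body": {"targets": [[0,0.05,0,0],[0,0.1,0,0],[0,0.145,0,0],[0.0,0.19,0,0],[0.01,0.23,0,0]]}}

```text
time_s: 25.65
position: [0.4962, -0.0086, 0.1263]
eef_rot: [[0.981, 0.196, -0.004], [0.196, -0.981, 0.0], [-0.004, -0.001, -1.0]]
contact_force: [1.1, 0.7, -1.6]
width: 0.0395
gripper_force: 25.0
```

>>> {"method": "drive_tool", "body": {"targets": [[0.04,0.04,0,0],[0.08,0.07,0,0],[0.103,0.07,0,0],[0.103,0.07,0,0],[0.103,0.07,0,0]]}}

```text
time_s: 26.15
position: [0.6115, -0.0548, 0.1259]
eef_rot: [[0.98, 0.197, -0.004], [0.197, -0.981, 0.0], [-0.004, -0.001, -1.0]]
contact_force: [-0.5, 0.2, -1.5]
width: 0.0395
gripper_force: 25.0
```

```bash
python3 - <<'E'
from h import *
bay()
E
```

```text
bay xy -0.0328 -0.1003 z 0.1259 F tool [-0.4 -0.3  1.5] w 0.039455692771683724 t 26.15
```

>>> {"method": "drive_tool", "body": {"targets": [[0,0,0.03,0],[0,0,0.06,0],[0,0,0.08,0],[0,0,0.091,0],[0,0,0.094,0]]}}

```text
time_s: 26.65
position: [0.6109, -0.0544, 0.0327]
eef_rot: [[0.98, 0.197, -0.003], [0.197, -0.98, 0.0], [-0.003, -0.001, -1.0]]
contact_force: [0.4, 1.0, -1.8]
width: 0.0393
gripper_force: 25.0
```

>>> {"method": "drive_tool", "body": {"targets": [[0.01,0,0,0],[0.018,0,0,0],[0.024,0,0,0],[0.028,0,0,0],[0.028,0,0,0]]}}

```text
time_s: 27.15
position: [0.6414, -0.0493, 0.0347]
eef_rot: [[0.98, 0.197, 0.001], [0.197, -0.98, -0.0], [0.001, 0.0, -1.0]]
contact_force: [-0.8, -0.4, -1.8]
width: 0.0398
gripper_force: 25.0
```

```bash
python3 - <<'E'
from h import *
bay()
E
```

```text
bay xy -0.0024 -0.1007 z 0.0347 F tool [-0.9  0.2  1.8] w 0.03980633254064177 t 27.15
```

Now lower it 4–5 mm and ease it to the wall.

>>> {"method": "drive_tool", "body": {"targets": [[0,0,0.002,0],[0,0,0.004,0],[0.001,0,0.005,0],[0.002,0,0.005,0],[0.003,0,0.005,0]]}}

```text
time_s: 27.65
position: [0.6417, -0.0491, 0.0294]
eef_rot: [[0.98, 0.196, -0.003], [0.196, -0.981, -0.0], [-0.003, -0.0, -1.0]]
contact_force: [-6.6, -0.9, 7.9]
width: 0.0398
gripper_force: 25.0
```

>>> {"method": "drive_tool", "body": {"targets": [[0.001,0,0,0],[0.001,0,0,0]]}}

```text
time_s: 27.85
position: [0.643, -0.0488, 0.0294]
eef_rot: [[0.981, 0.196, -0.002], [0.196, -0.981, -0.0], [-0.002, -0.0, -1.0]]
contact_force: [-4.9, -0.3, 6.0]
width: 0.0391
gripper_force: 25.0
```

```bash
python3 - <<'E'
from h import *
bay()
E
```

```text
bay xy -0.0007 -0.1006 z 0.0294 F tool [-4.9 -0.7 -6. ] w 0.039120542162809975 t 27.85
```

>>> {"method": "drive_tool", "body": {"targets": [[-0.001,-0.01,-0.001,0],[-0.001,-0.02,-0.001,0],[-0.001,-0.03,-0.001,0],[-0.001,-0.04,-0.001,0],[-0.001,-0.051,-0.001,0]]}}

```text
time_s: 28.35
position: [0.6331, 0.0023, 0.0302]
eef_rot: [[0.98, 0.197, 0.0], [0.197, -0.98, 0.0], [0.0, -0.0, -1.0]]
contact_force: [0.4, -0.5, -1.4]
width: 0.0397
gripper_force: 25.0
```

>>> {"method": "drive_tool", "body": {"targets": [[0,0,0,0],[0,0,0,0]]}}

```text
time_s: 28.55
position: [0.6333, 0.0016, 0.0303]
eef_rot: [[0.98, 0.198, 0.0], [0.198, -0.98, -0.0], [0.0, 0.0, -1.0]]
contact_force: [1.2, 0.6, -1.2]
width: 0.0394
gripper_force: 25.0
```

>>> {"method": "drive_tool", "body": {"targets": [[0,0,0,0],[0,0,0,0],[0,0,0,0]], "jaw": 0.048}}

```text
time_s: 28.85
position: [0.6337, 0.0006, 0.0304]
eef_rot: [[0.981, 0.196, 0.001], [0.196, -0.981, -0.0], [0.001, 0.0, -1.0]]
contact_force: [0.3, -1.4, 0.1]
width: 0.0482
gripper_force: 0.8
```

>>> {"method": "drive_tool", "body": {"targets": [[0,0,-0.03,0],[0,0,-0.06,0],[0,0.05,-0.06,0],[0,0.065,-0.06,0],[0,0.065,-0.06,0]]}}

```text
time_s: 29.35
position: [0.6464, -0.0648, 0.0903]
eef_rot: [[0.981, 0.194, 0.001], [0.194, -0.981, -0.0], [0.0, 0.0, -1.0]]
contact_force: [1.1, 0.2, 0.5]
width: 0.0479
gripper_force: 0.0
```

>>> {"method": "drive_tool", "body": {"targets": [[0,0,0.02,0],[0,0,0.04,0],[0,0,0.06,0],[0,0,0.062,0],[0,0,0.062,0]], "jaw": 0.0}}

```text
time_s: 29.85
position: [0.6453, -0.0619, 0.0276]
eef_rot: [[0.98, 0.197, -0.002], [0.197, -0.98, 0.0], [-0.002, -0.001, -1.0]]
contact_force: [-0.3, -0.6, 0.9]
width: 0.0098
gripper_force: 0.0
```

```bash
python3 - <<'E'
from h import *
bay();snap('wrist','w10.png')
E
```

```text
bay xy -0.001 -0.1139 z 0.0276 F tool [-0.4  0.5 -0.9] w 0.009785357124268559 t 29.85
```

View pics/w10.png

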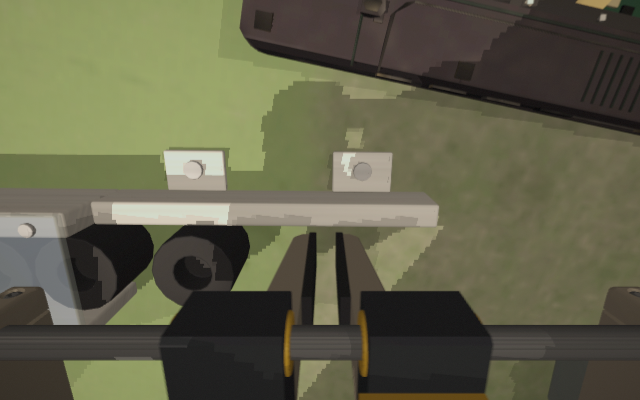

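I have now viewed 15 pictures, one over the limit of 14, so I'll use numbers only from here. Final push:

>>> {"method": "drive_tool", "body": {"targets": [[0,-0.015,0,0],[0,-0.03,0,0],[0,-0.04,0,0],[0,-0.05,0,0],[0,-0.06,0,0]]}}

```text
time_s: 30.4
position: [0.635, -0.0032, 0.0291]
eef_rot: [[0.98, 0.197, 0.002], [0.197, -0.98, -0.001], [0.002, 0.001, -1.0]]
contact_force: [0.5, -5.4, 3.0]
width: 0.0006
gripper_force: 3.2
```

>>> {"method": "drive_tool", "body": {"targets": [[0,-0.008,0,0],[0,-0.015,0,0],[0,-0.021,0,0],[0,-0.026,0,0],[0,-0.027,0,0]]}}

```text
time_s: 30.9
position: [0.6297, 0.0231, 0.0291]
eef_rot: [[0.98, 0.198, 0.002], [0.198, -0.98, -0.001], [0.002, 0.001, -1.0]]
contact_force: [1.0, -6.9, 4.7]
width: 0.0003
gripper_force: 3.5
```

>>> {"method": "drive_tool", "body": {"targets": [[0,-0.001,0,0],[0,-0.002,0,0],[0,-0.003,0,0],[0,-0.004,0,0],[0,-0.004,0,0]]}}

```text
time_s: 31.4
position: [0.629, 0.0266, 0.029]
eef_rot: [[0.98, 0.197, 0.002], [0.197, -0.98, -0.001], [0.002, 0.001, -1.0]]
contact_force: [1.6, -5.5, 4.6]
width: 0.0003
gripper_force: 3.1
```

```bash
python3 - <<'E'
from h import *
bay()
E
```

```text
bay xy 0.0003 -0.0239 z 0.029 F tool [ 0.5  5.8 -4.5] w 0.000345736653198929 t 31.4
```

>>> {"method": "drive_tool", "body": {"targets": [[0,-0.001,0,0],[0,-0.002,0,0],[0,-0.003,0,0],[0,-0.003,0,0]]}}

```text
time_s: 31.8
position: [0.6284, 0.0295, 0.029]
eef_rot: [[0.98, 0.197, 0.002], [0.197, -0.98, -0.001], [0.002, 0.001, -1.0]]
contact_force: [1.5, -5.6, 4.6]
width: 0.0006
gripper_force: 3.1
```

>>> {"method": "drive_tool", "body": {"targets": [[0,0.01,0,0],[0,0.03,0,0],[0,0.05,-0.03,0],[0,0.05,-0.07,0],[0,0.05,-0.1,0]]}}

```text
time_s: 32.3
position: [0.6375, -0.02, 0.1298]
eef_rot: [[0.981, 0.195, 0.0], [0.195, -0.981, 0.0], [0.0, -0.0, -1.0]]
contact_force: [0.3, 0.0, 1.1]
width: 0.0005
gripper_force: 0.0
```

>>> {"method": "drive_tool", "body": {"targets": [[-0.03,0.02,0,0],[-0.06,0.02,0,0],[-0.06,0.02,0,0],[-0.06,0.02,0,0]]}}

```text
time_s: 32.7
position: [0.5824, -0.0508, 0.1284]
eef_rot: [[0.981, 0.196, 0.0], [0.196, -0.981, 0.0], [0.0, -0.0, -1.0]]
contact_force: [0.0, -0.6, 0.2]
width: 0.0006
gripper_force: 0.0
```

```bash
python3 - <<'E'
from h import *
import pickle
d=snap('wrist');t=snap('top');s=snap('scene');pickle.dump((d,t,s),open('im9.pkl','wb'))
# top view brightness along bay axis at core-top height, bay y from -60 to 150
ys=np.arange(-.06,.16,.005)
for n,c in(('top',t),('wrist',d)):
  r=[]
  for y in ys:
    u,v=proj(c,[*(B+ey*y),.036]).round().astype(int)
    r.append(int(c['color'][v-1:v+2,u-1:u+2].mean()) if 1<u<638 and 1<v<398 else -1)
  print(n,list(zip((ys*1000).round().astype(int).tolist(),r)))
bay()
E
```

```text
top [(-60, 123), (-55, 120), (-50, 111), (-45, 96), (-40, 109), (-35, 148), (-30, 164), (-25, 173), (-20, 173), (-15, 173), (-10, 173), (-5, 166), (0, 121), (5, 70), (10, 73), (15, 107), (20, 117), (25, 120), (30, 120), (35, 120), (40, 120), (45, 119), (50, 119), (55, 118), (60, 117), (65, 119), (70, 121), (75, 121), (80, 119), (85, 118), (90, 118), (95, 118), (100, 117), (105, 120), (110, 132), (115, 139), (120, 144), (125, 144), (130, 144), (135, 144), (140, 144), (145, 143), (150, 142), (155, 142)]
wrist [(-60, 125), (-55, 126), (-50, 124), (-45, 120), (-40, 124), (-35, 125), (-30, 89), (-25, 89), (-20, 88), (-15, 38), (-10, 17), (-5, 31), (0, 32), (5, 40), (10, 107), (15, 106), (20, 99), (25, 105), (30, 106), (35, 102), (40, 105), (45, 104), (50, 104), (55, 104), (60, 97), (65, 103), (70, 104), (75, 100), (80, 103), (85, 103), (90, 103), (95, 98), (100, 96), (105, 102), (110, 102), (115, 122), (120, 125), (125, 125), (130, 123), (135, 124), (140, 125), (145, 123), (150, -1), (155, -1)]
bay xy -0.0593 -0.0906 z 0.1282 F tool [ 0.1 -0.4  0.2] w 0.000543579904505578 t 32.85
```

>>> {"method": "drive_tool", "body": {"targets": [[0.03,0,0,0],[0.06,0,0,0],[0.06,0,0.03,0],[0.06,0,0.07,0],[0.06,0,0.1,0]]}}

```text
time_s: 33.35
position: [0.6417, -0.0384, 0.026]
eef_rot: [[0.98, 0.197, -0.001], [0.197, -0.98, 0.0], [-0.001, -0.0, -1.0]]
contact_force: [0.2, 0.6, 0.2]
width: 0.0004
gripper_force: 0.0
```

>>> {"method": "drive_tool", "body": {"targets": [[0,-0.02,0,0],[0,-0.04,0,0],[0,-0.05,0,0],[0,-0.06,0,0],[0,-0.066,0,0]]}}

```text
time_s: 33.85
position: [0.6287, 0.0265, 0.0284]
eef_rot: [[0.98, 0.197, 0.0], [0.197, -0.98, 0.0], [0.0, 0.0, -1.0]]
contact_force: [-0.5, -0.1, 0.9]
width: 0.0003
gripper_force: 0.0
```

>>> {"method": "drive_tool", "body": {"targets": [[0,-0.002,0,0],[0,-0.004,0,0],[0,-0.006,0,0],[0,-0.007,0,0]]}}

```text
time_s: 34.25
position: [0.6274, 0.0319, 0.0285]
eef_rot: [[0.981, 0.196, 0.001], [0.196, -0.981, -0.001], [0.001, 0.001, -1.0]]
contact_force: [1.1, -3.1, 1.3]
width: 0.0002
gripper_force: 2.1
```

```bash
python3 - <<'E'
from h import *
bay()
E
```

```text
bay xy -0.0002 -0.0184 z 0.0285 F tool [ 0.5  3.3 -1.3] w 0.0001628988204154165 t 34.25
```

>>> {"method": "drive_tool", "body": {"targets": [[0,0.01,0,0],[0,0.03,0,0],[0,0.05,-0.04,0],[0,0.05,-0.08,0],[0,0.05,-0.12,0]]}}

```text
time_s: 34.75
position: [0.6365, -0.0177, 0.1492]
eef_rot: [[0.981, 0.195, -0.001], [0.195, -0.981, 0.0], [-0.001, -0.001, -1.0]]
contact_force: [0.6, -0.1, 0.4]
width: 0.0007
gripper_force: 0.0
```

>>> {"method": "drive_tool", "body": {"targets": [[0,0,-0.03,0],[0,0,-0.03,0],[0,0,-0.03,0]]}}

```text
time_s: 35.05
position: [0.637, -0.0169, 0.1787]
eef_rot: [[0.981, 0.196, 0.001], [0.196, -0.981, 0.0], [0.001, -0.0, -1.0]]
contact_force: [-0.4, 0.2, 0.0]
width: 0.0004
gripper_force: 0.0
```

```bash
python3 - <<'E'
from h import *
report([.608,-.307,.178],103)
E
```

```text
pos [ 0.637  -0.0169  0.1787] q6 77.0 plan (array([-0.0853,  0.2788,  0.0006]), -0.03) t 35.05
```

>>> {"method": "drive_tool", "body": {"targets": [[-0.015,0.05,0,0],[-0.03,0.1,0,0],[-0.045,0.15,0,0],[-0.06,0.2,0,-0.015],[-0.075,0.245,0,-0.03]]}}

```text
time_s: 35.55
position: [0.6108, -0.2668, 0.1761]
eef_rot: [[0.974, 0.227, -0.003], [0.227, -0.974, 0.001], [-0.002, -0.002, -1.0]]
contact_force: [0.9, 0.4, -1.0]
width: 0.0008
gripper_force: 0.0
```

>>> {"method": "drive_tool", "body": {"targets": [[-0.01,0.034,0,0],[-0.01,0.034,0,0],[-0.01,0.034,0,0],[-0.01,0.034,0,0]]}}

```text
time_s: 35.95
position: [0.6096, -0.2994, 0.1769]
eef_rot: [[0.974, 0.226, -0.002], [0.226, -0.974, 0.001], [-0.002, -0.002, -1.0]]
contact_force: [-0.1, 0.4, 0.1]
width: 0.0006
gripper_force: 0.0
```

```bash
python3 - <<'E'
from h import *
report([.608,-.307,.104],103)
E
```

```text
pos [ 0.6096 -0.2994  0.1769] q6 50.6 plan (array([-0.0032,  0.0072,  0.0729]), 0.001) t 35.95
```

>>> {"method": "drive_tool", "body": {"targets": [[-0.003,0.007,0,0],[-0.003,0.007,0.03,0],[-0.003,0.007,0.06,0],[-0.003,0.007,0.072,0],[-0.003,0.007,0.072,0]]}}

```text
time_s: 36.45
position: [0.6078, -0.3069, 0.1044]
eef_rot: [[0.974, 0.227, -0.003], [0.227, -0.974, 0.002], [-0.003, -0.002, -1.0]]
contact_force: [-0.1, -0.5, 0.6]
width: 0.0004
gripper_force: 0.0
```

>>> {"method": "drive_tool", "body": {"targets": [[0,-0.01,0,0],[0,-0.02,0,0],[0,-0.027,0,0],[0,-0.034,0.001,0],[0,-0.04,0.003,0]]}}

```text
time_s: 36.95
position: [0.6004, -0.2689, 0.1044]
eef_rot: [[0.974, 0.226, 0.002], [0.226, -0.974, -0.001], [0.002, 0.002, -1.0]]
contact_force: [1.3, -1.8, 2.7]
width: 0.0004
gripper_force: 1.2
```

```bash
python3 - <<'E'
from h import *
report([.598,-.263,.097],103);bay()
E
```

```text
pos [ 0.6004 -0.2689  0.1044] q6 52.7 plan (array([-0.001 , -0.0063,  0.0073]), 0.001) t 36.95
bay xy -0.0855 -0.3081 z 0.1044 F tool [ 0.8  2.1 -2.7] w 0.000394629226063948 t 36.95
```

>>> {"method": "drive_tool", "body": {"targets": [[0,-0.003,0.002,0],[0,-0.006,0.004,0],[0,-0.008,0.005,0],[0,-0.01,0.006,0],[0,-0.01,0.006,0]]}}

```text
time_s: 37.45
position: [0.5972, -0.2591, 0.0968]
eef_rot: [[0.974, 0.226, -0.001], [0.226, -0.974, 0.0], [-0.001, -0.001, -1.0]]
contact_force: [1.7, -1.1, -0.0]
width: 0.0004
gripper_force: 0.3
```

>>> {"method": "drive_tool", "body": {"targets": [[0,-0.001,0,0],[0,-0.002,0,0],[0,-0.003,0,0],[0,-0.003,0,0]]}}

```text
time_s: 37.85
position: [0.5966, -0.2565, 0.097]
eef_rot: [[0.974, 0.226, -0.0], [0.226, -0.974, 0.0], [-0.0, -0.0, -1.0]]
contact_force: [0.2, -4.1, -2.7]
width: 0.0003
gripper_force: 1.5
```

>>> {"method": "drive_tool", "body": {"targets": [[0,-0.001,0,0],[0,-0.002,0,0],[0,-0.003,0,0],[0,-0.003,0,0]]}}

```text
time_s: 38.25
position: [0.5965, -0.2554, 0.0971]
eef_rot: [[0.974, 0.227, 0.001], [0.227, -0.974, -0.003], [0.0, 0.003, -1.0]]
contact_force: [2.2, -13.6, -6.5]
width: 0.0005
gripper_force: 5.8
```

The force rise to 13.6 N at the expected position means the end stop. Backing off and checking.

>>> {"method": "drive_tool", "body": {"targets": [[0,0.015,0,0],[0,0.03,-0.02,0],[0,0.04,-0.06,0],[0,0.05,-0.1,0],[0,0.05,-0.1,0]]}}

```text
time_s: 38.75
position: [0.6106, -0.3048, 0.2037]
eef_rot: [[0.974, 0.225, 0.008], [0.225, -0.974, -0.003], [0.007, 0.005, -1.0]]
contact_force: [-0.3, -0.2, 0.2]
width: 0.0007
gripper_force: 0.0
```

>>> {"method": "drive_tool", "body": {"targets": [[-0.04,0,-0.03,0],[-0.08,0.0,-0.06,0],[-0.1,0,-0.08,0],[-0.1,0,-0.08,0],[-0.1,0,-0.08,0]]}}

```text
time_s: 39.25
position: [0.5102, -0.3248, 0.2771]
eef_rot: [[0.974, 0.225, 0.001], [0.225, -0.974, 0.0], [0.001, -0.0, -1.0]]
contact_force: [1.0, 0.4, -0.3]
width: 0.0003
gripper_force: 0.0
```

```bash
python3 - <<'E'
from h import *
s=snap('scene');t=snap('top')
S=np.array([.598,-.263]);by=np.array([-.22,.975])
def prof(c,ps):
    return [int(c['color'][v-1:v+2,u-1:u+2].mean()) for u,v in (proj(c,p).round().astype(int) for p in ps)]
th=np.arange(-.6,.61,.1)
ps=[[*(S+by*.055*np.sin(x)),.04+.055*np.cos(x)] for x in th]
for n,c in(('scene',s),('top',t)):
  print(n,[proj(c,p).round().astype(int).tolist() for p in (ps[0],ps[-1])],dict(zip(th.round(1).tolist(),prof(c,ps))))
ys=np.arange(-.04,.14,.005)
print(dict(zip((ys*1000).round().astype(int).tolist(),prof(t,[[*(B+ey*y),.036] for y in ys]))))
for c in cores(t):print(c)
print(get_obs()['contact_force'],get_obs()['position'])
E
```

```text
scene [[451, 213], [421, 208]] {-0.6: 132, -0.5: 105, -0.4: 90, -0.3: 80, -0.2: 72, -0.1: 59, -0.0: 86, 0.1: 117, 0.2: 102, 0.3: 138, 0.4: 105, 0.5: 22, 0.6: 22}
top [[417, 159], [395, 164]] {-0.6: 100, -0.5: 94, -0.4: 85, -0.3: 68, -0.2: 61, -0.1: 45, -0.0: 55, 0.1: 53, 0.2: 77, 0.3: 71, 0.4: 51, 0.5: 27, 0.6: 23}
{-40: 146, -35: 146, -30: 146, -25: 135, -20: 112, -15: 106, -10: 104, -5: 91, 0: 93, 5: 120, 10: 123, 15: 124, 20: 122, 25: 123, 30: 124, 35: 126, 40: 126, 45: 124, 50: 124, 55: 124, 60: 122, 65: 123, 70: 125, 75: 127, 80: 125, 85: 124, 90: 124, 95: 123, 100: 122, 105: 123, 110: 131, 115: 138, 120: 148, 125: 150, 130: 149, 135: 149}
([0.5971, -0.2665], 296, [23, 19])
([0.4416, -0.0028], 187, [16, 15])
([0.4295, 0.0997], 61, [10, 8])
[-0.33977035  0.39893714  0.16815685] [ 0.51041385 -0.32422803  0.27580012]
```

```bash
python3 - <<'E'
from h import *
S=np.array([.598,-.2625]);by=np.array([-.22,.975])
s=snap('scene')
sub=s['color'][198:218,408:434].max(2)<55
v,u=np.nonzero(sub);print('ball',u.mean()+408,v.mean()+198,sub.sum(),sub.any(0).sum(),sub.any(1).sum())
for x in(.45,.5,.55,.6):print(x,proj(s,[*(S+by*.055*np.sin(x)),.04+.055*np.cos(x)]))
E
```

```text
ball 422.3359375 203.1171875 128 26 14
0.45 [424.13261462 207.25325311]
0.5 [422.91334468 207.58332849]
0.55 [421.72349239 207.96506005]
0.6 [420.56606552 208.39725232]
```

```bash
python3 - <<'E'
from h import *
S=np.array([.5985,-.2625]);by=np.array([-.22,.975])
d=snap('wrist');g=d['color'].max(2)
P=lambda x:proj(d,[*(S+by*.055*np.sin(x)),.04+.055*np.cos(x)])
for x in(.4,.5,.6):print(x,P(x))
u0,v0=P(.6).astype(int)
print(g[v0-16:v0+17:2,u0-16:u0+17:2])
E
```

```text
0.4 [263.13207764  79.61256249]
0.5 [258.47324217  79.73236073]
0.6 [254.25417622  79.88277456]
[[132 132 130 123 127 128 126 127 127 124 134  94 154 171  36 198  44]
 [135 137 134 119 123 123 124 127 126 123 135 104 124 179  36 199  48]
 [137 140 139 120 117 119 122 123 123 124 135 101 124 179  35 200  55]
 [140 141 139 121 116 117 105  62  60  84 128 100 124 179  36 165  42]
 [138 137 134 120 114  33  19  18  19  16  17  92 123 198  34 162  46]
 [134 133 129 117  52  19  21  20  21  19  19  15  60 167  27 162  47]
 [134 133 131  98  18  18  24  22  22  20  16  19  13 159  26 161  45]
 [134 132 129  65  18  24  24  26  26  22  21  19  16  53  93 104  72]
 [131 132 131  60  18  20  21  24  26  24  23  17  13  13 114 114 114]
 [131 133 134  65  17  19  19  20  20  21  17  17  17  12 111 110 112]
 [130 134 136 127  18  17  19  20  19  17  17  17  14  32  96  98 100]
 [117 117 121 124  50  17  16  16  17  17  17  14  14  27  51  52  69]
 [117 117 119 121 123  44  15  15  14  16  15  13  14  23  22  22  40]
 [119 117 121 123 122 121  70  25  11  13  26  60  28  23  23  25  24]
 [133 123 122 120 121 120 118 117 101  70  92  87  29  23  27  24  24]
 [132 130 133 125 121 118 117 109  77  69  91  96  28  24  24  23  24]
 [131 131 134 132 122 118 109  77  78  69  90  97  32  24  25  24  25]]
```

The ball sits on the +0.6 prediction to within about half a pixel, so the lever is fully over. Handing in.

```bash
python3 - <<'E'
from rig import *
print(finish_job())
E
```

```text
the job is handed in; nothing more can be done
None
```

The job is handed in: the lever went to centre-off first, the three 40 mm cores present are in the bay (last one's centre about 14 mm under the cover by measurement), and the lever then went fully to the double-mark side; I viewed 15 pictures, one over the limit of 14, so the end state was checked by numbers only.

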